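Lay the loose long tube in its cradle

ROBOT

A 7-joint arm with a two-finger parallel gripper is mounted at the origin on the work surface. World frame = base frame: x ahead of the robot, y to its left, z up, the work surface at z = 0. Lengths are in m, angles in degrees, forces in N, time in s.
With the tool pointing down it reaches from about 0.4 to 0.875 m from the base axis. Payload 4.4 kg.
Tool frame: the origin (TCP) lies at the very end of the fingers, on their centre line; the grasp point (between the pads) lies 19 mm behind it; z points along the fingers, y is the line along which they close (so a half turn about z gives the same grasp; the last joint's range is limited). The gripper opens to 85 mm and grips with 20 to 120 N. Pads are 22 mm wide; open, the fingers measure 114 mm over their backs; the gripper's body (76 mm by 85 mm) begins 54 mm behind the grasp point. The pads swing forward as they close: fully open they stand 13 mm farther back than shut.
Start: joints at [-75.161, 36.005, 2.206, 86.941, -1.547, 57.084, -1.146], TCP at [0.207, 0.616, 0.231] pointing down, gripper open.
Joint ranges: [-175.42, 175.42], [-21.48, 121.26], [-71.46, 75.88], [10.55, 141.38], [-63.04, 243.04], [13.31, 113.54], [-168.57, 168.57]. Speed limits (degrees/s): [147.25, 147.25, 180, 180, 180, 180, 180].

INTERFACE

Orientations are given as a 3x3 rotation matrix whose columns are the frame's x, y, z axes.
In Python, from workcell import robot gives the robot as it stands.
- The arm moves only by the tool carry_out, never from a script. Its argument "moves" is a list of rows, each a list of 7 numbers: the turn, a rotation vector about the tool's x, y, z in degrees, then the shift along the tool's x, y, z in m, then the finger opening in m, from 0 to 0.0854. In form: [[ax, ay, az, dx, dy, dz, fingers], ...]. A call has 1 to 20 rows; each row shifts and turns the commanded pose from where the row before left it, along the tool's axes as they then stand; what a row does not reach is not made up. A row lasts 1/12 s, in which the tool goes at most 41.7 mm and 7.16 degrees, less where a joint would pass 70% of its speed; a pose out of reach is approached as far as the arm can. A call with a gripper value outside its range is refused whole. The fingers move at their own pace and stop on an object; "squeeze" is the grip in N (left out, the last holds). Time passes only in rows, so rows that do not move let the fingers close. It gives the time, the measured TCP pose, the force, the opening and the grip force at its end, in the units of the state.
- robot.sense(): the state, without advancing time (a new reading comes with each control period).
- robot.snapshot(name): name is "side" or "top" or "wrist"; returns (picture, depth): 420x560x3 uint8, red, green, blue; 420x560 float32, m along the optical axis (not along the pixel's ray), 0 where there is no reading.
- robot.calibration(name): a dict with "camera_matrix" (3x3 intrinsics, pixels), "k1" (the pictures are not rectified: a ray, as slopes to the right and down, at radius r is drawn at 1 + k1 r^2 times it, then the intrinsics apply), "T" (4x4, takes a point from camera to world coordinates). Camera axes: x right, y down, z forward; pixel columns grow to the right and rows downward; lengths in m; the calibration is good to about 2 mm. A picture is of the moment at which its call begins: read the wrist's pose just before it. calibration takes no time and is no camera call; for the wrist camera it gives the pose at the moment of the call.
- robot.finish_job(): hands the job in; it is judged then, once.
The state is a dict: "t": time; "joint_pos": joint angles; "joint_velocities": joint speeds; "joint_efforts": joint torques, N m; "position": TCP position; "tcp_rot": TCP orientation; "contact_force": force on the tool from outside, world axes, zero at the start; "torque": the same for the moment, N m; "finger_gap": finger opening in m; "gripper_force": force on a finger pad.
Only numpy, scipy, OpenCV 4.12 (cv2) and the standard library are available. Lean on these libraries where they do the work, as an engineer would, in place of code of your own. Each camera call takes 0.05 s, during which the arm holds its last target. There are 200 camera calls.

TASK

Two capped glass tubes have been left lying loose on the lab bench, where a nudge sets them rolling. Take the long one and lay it level across both forks of the white cradle, with about the same length sticking out at each end, and let go of it; do not drop it. Leave the short tube and the beaker where they are.

Things in the scene. Friction and masses are not known exactly. Their poses are not given: they have to be found in the camera images.
- long_tube: The long tube: clear glass, round bottom, white screw cap, paper label band; 150 mm long with cap, 25 mm in diameter, about 60 g, lying on its side, free to roll. Origin on its axis at mid-length (12.5 mm above the bench at the start); x along the tube towards the cap (last 22 mm, 24 mm in diameter). Grip it across at mid-length; its cap may point either way in the cradle.
- cradle_seat (a point): Where the middle of the seated long tube's axis lies: 45 mm above the bench, midway between the forks of the fixed white cradle. x runs along the seated tube, z up. Cradle: base plate 130 x 70 x 10 mm; two Y-shaped forks 16 mm thick, 80 mm apart centre to centre (64 mm free between them for fingers), each a 90-degree V notch 48 mm wide at its mouth, lips 51 mm above the bench.
- short_tube: A bystander: the same kind of capped glass tube, 25 mm in diameter but only 75 mm long, also lying loose on the bench, origin on its axis at mid-length, x along it towards the cap. To be left alone. It may lie nearer the robot or farther away than the long tube.
- beaker: A bystander: an upright open glass beaker, 68 mm in diameter and 80 mm high, standing on the far part of the bench; origin at the centre of its underside, z up. To be left alone.

How it is judged:
By the outcome, as a careful person would: the job done as asked, in the order asked, and still so for the second after the job is handed in, with the robot touching nothing.
It also fails if it takes over 38 s, if anything falls off the work surface, if the arm or the gripper's body presses on something with over 40 N, if the wrist force passes 120 N, or if a joint passes its speed limit or range.

## Working session

There is one attempt and no reset: what is moved stays moved. The work goes in short steps, Python scripts to look and compute and a tool call to move; the robot and the scene stay as the last step left them, time stands still between calls to the robot, and variables do not carry over. Pictures are saved under pics/ and viewed, at most 10 in all, crops included, and the job is handed in when it is done.

Besides the shell and the picture viewer there is one more tool, called after "Emit:" by a JSON object that holds its "op" and its "data", one argument or row to a line. carry_out: Moves the arm, as the interface text tells. Its arguments: {"type":"object","properties":{"moves":{"type":"array"},"squeeze":{"type":"number"}},"required":["moves"]}

```bash
mkdir -p pics; cat > h.py <<'E'
import numpy as np, cv2
from workcell import robot
def snap(n,f):
    c=robot.calibration(n); p,d=robot.snapshot(n); cv2.imwrite(f'pics/{f}.png',p[:,:,::-1]); np.savez(f'pics/{f}.npz',d=d,K=c['camera_matrix'],k1=c['k1'],T=c['T'])
def ray(f,u,v):
    z=np.load(f'pics/{f}.npz'); K=z['K']; k=float(z['k1'])
    q=np.array([(u-K[0,2])/K[0,0],(v-K[1,2])/K[1,1]]); s=q.copy()
    for _ in range(20): s=q/(1+k*(s@s))
    return z['T'][:3,:3]@np.r_[s,1], z['T'][:3,3], z['d']
def onz(f,u,v,h):
    r,o,_=ray(f,u,v); return o+r*(h-o[2])/r[2]
def dep(f,u,v):
    r,o,d=ray(f,u,v); return o+r*d[int(round(v)),int(round(u))]
E
python3 - <<'E'
from h import *
snap('top','top1'); snap('side','side1')
s=robot.sense(); print(s['t'],s['position'],np.round(s['tcp_rot'],3),s['contact_force'])
print(robot.calibration('wrist'))
E
```

```text
0.1 [0.20720546 0.61550239 0.23047533] [[-0.948  0.319 -0.001]
 [ 0.319  0.948 -0.002]
 [-0.    -0.002 -1.   ]] [ 0.11451082 -0.00752957 -0.06592999]
{'camera_matrix': array([[307.63263305,   0.        , 283.19118005],
       [  0.        , 307.63263305, 201.18312794],
       [  0.        ,   0.        ,   1.        ]]), 'k1': -0.009462876366365768, 'T': array([[ 3.19510382e-01,  8.99816790e-01,  2.97056998e-01,
         1.31799524e-01],
       [ 9.47582356e-01, -3.03109358e-01, -1.01056398e-01,
         6.41102053e-01],
       [-8.91487724e-04,  3.13774539e-01, -9.49497101e-01,
         3.72507931e-01],
       [ 0.00000000e+00,  0.00000000e+00,  0.00000000e+00,
         1.00000000e+00]])}
```

View pics/top1.png

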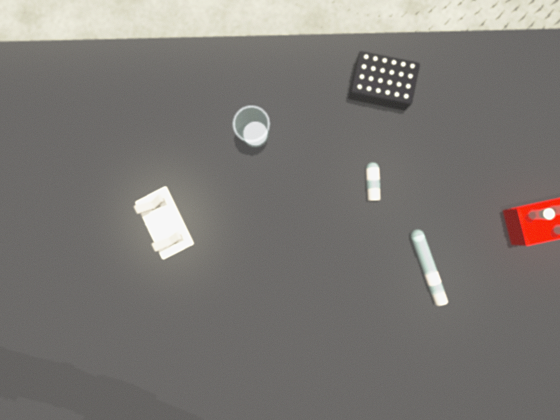

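View pics/side1.png

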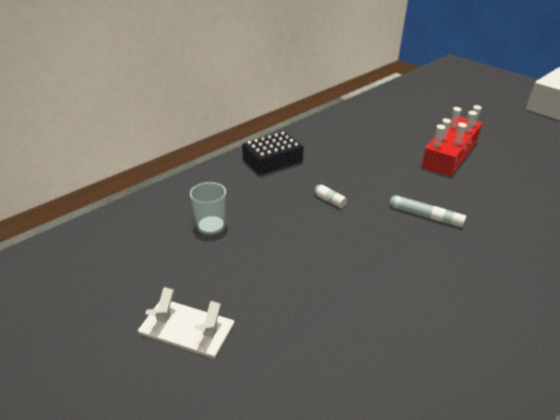

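The top view shows the long tube from (417,232), its round end, to (442,304), its cap. The short tube is at (373,182), the beaker at (252,127) and the cradle around (164,222). The side view agrees.

```bash
python3 - <<'E'
from h import *
for n,u,v,h in [('round',417,231,.0125),('cap',442,304,.0125),('s1',373,163,.0125),('s2',374,200,.0125),('c1',135,198,.01),('c2',167,187,.01),('c3',193,241,.01),('c4',163,258,.01),('beaker',256,135,0)]:
    print(n,np.round(onz('top1',u,v,h),4),np.round(dep('top1',u,v),3))
p=cv2.imread('pics/top1.png')
a=cv2.resize(p[175:270,115:215],None,fx=6,fy=6,interpolation=cv2.INTER_CUBIC)
cv2.imwrite('pics/crop1.png',a)
# cradle plate segmentation via brightness
d=np.load('pics/top1.npz')['d']
pts=[dep('top1',u,v) for v in range(180,265) for u in range(125,200) if p[v,u].min()>60]
pts=np.array(pts)
for lo,hi in [(.005,.016),(.03,.06)]:
    q=pts[(pts[:,2]>lo)&(pts[:,2]<hi)]; print(lo,len(q),cv2.minAreaRect(q[:,:2].astype(np.float32)),q.mean(0))
E
```

```text
round [ 0.5454 -0.2301  0.0125] [ 0.545 -0.228  0.019]
cap [ 0.4043 -0.2742  0.0125] [ 0.406 -0.271  0.023]
s1 [ 0.6804 -0.1475  0.0125] [ 0.679 -0.146  0.019]
s2 [ 0.607  -0.1479  0.0125] [ 0.608 -0.15   0.001]
c1 [0.6163 0.3296 0.01  ] [ 0.617  0.334 -0.   ]
c2 [0.6378 0.2647 0.01  ] [0.639 0.267 0.002]
c3 [0.5291 0.2116 0.01  ] [0.529 0.213 0.004]
c4 [0.4957 0.2717 0.01  ] [0.496 0.272 0.009]
beaker [0.7431 0.0857 0.    ] [0.742 0.085 0.005]
0.005 1761 ((0.5666753053665161, 0.2707160413265228), (0.12981373071670532, 0.07057204842567444), 26.01715660095215) [0.56615592 0.26715149 0.00905517]
0.03 460 ((0.5669605731964111, 0.2709800601005554), (0.09673109650611877, 0.05736403167247772), 25.82164192199707) [0.56619014 0.27279409 0.04155292]
```

View pics/crop1.png

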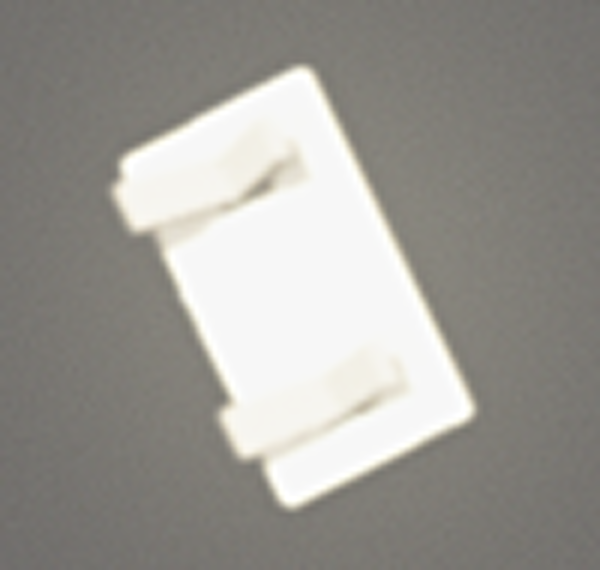

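The cradle centre is about (0.567, 0.271) with its axis at 26°. The tube centre is about (0.475, -0.252) with its axis at 17.3°. I'll swing over to the tube.

Emit:
{"op": "carry_out", "data": {
  "moves": [
    [0,0,0,-0.0316,-0.0231,0,0.085],
    [0,0,0,-0.0316,-0.0231,0,0.085],
    [0,0,0,-0.0316,-0.0231,0,0.085],
    [0,0,0,-0.0316,-0.0231,0,0.085],
    [0,0,0,-0.0316,-0.0231,0,0.085],
    [0,0,0,-0.0316,-0.0231,0,0.085],
    [0,0,0,-0.0316,-0.0231,0,0.085],
    [0,0,0,-0.0316,-0.0231,0,0.085],
    [0,0,0,-0.0316,-0.0231,0,0.085],
    [0,0,0,-0.0316,-0.0231,0,0.085],
    [0,0,0,-0.0316,-0.0231,0,0.085],
    [0,0,0,-0.0316,-0.0231,0,0.085],
    [0,0,0,-0.0316,-0.0231,0,0.085],
    [0,0,0,-0.01,-0.0364,0,0.085],
    [0,0,0,-0.01,-0.0364,0,0.085],
    [0,0,0,-0.01,-0.0364,0,0.085],
    [0,0,0,-0.01,-0.0364,0,0.085],
    [0,0,0,-0.01,-0.0364,0,0.085],
    [0,0,0,-0.01,-0.0364,0,0.085],
    [0,0,0,-0.01,-0.0364,0,0.085]
  ]
}}

```text
t: 1.77
position: [0.4852, -0.0652, 0.2311]
tcp_rot: [[-0.948, 0.319, -0.0], [0.319, 0.948, 0.0], [0.0, -0.0, -1.0]]
contact_force: [0.8, -0.6, -0.0]
finger_gap: 0.085
gripper_force: 0.0
```

Emit:
{"op": "carry_out", "data": {
  "moves": [
    [0,0,0,-0.01,-0.0364,0,0.085],
    [0,0,0,-0.01,-0.0364,0,0.085],
    [0,0,0,-0.01,-0.0364,0,0.085],
    [0,0,0,-0.01,-0.0364,0,0.085],
    [0,0,0,-0.01,-0.0364,0,0.085],
    [0,0,7.1,0,0,0,0.085],
    [0,0,7.1,0,0,0,0.085],
    [0,0,7.1,0,0,0,0.085],
    [0,0,7.1,0,0,0,0.085],
    [0,0,7.1,0,0,0,0.085],
    [0,0,7.1,0,0,0,0.085],
    [0,0,7.1,0,0,0,0.085],
    [0,0,7.1,0,0,0,0.085],
    [0,0,7.1,0,0,0,0.085],
    [0,0,7.1,0,0,0,0.085],
    [0,0,7.1,0,0,0,0.085],
    [0,0,7.1,0,0,0,0.085],
    [0,0,7.1,0,0,0,0.085],
    [0,0,7.1,0,0,0,0.085],
    [0,0,7.1,0,0,0,0.085]
  ]
}}

```text
t: 3.43
position: [0.475, -0.2516, 0.231]
tcp_rot: [[0.58, 0.815, -0.001], [0.815, -0.58, 0.0], [-0.0, -0.001, -1.0]]
contact_force: [-0.8, 0.8, 0.1]
finger_gap: 0.0851
gripper_force: 0.0
```

Emit:
{"op": "carry_out", "data": {
  "moves": [
    [0,0,7.1,0,0,0,0.085],
    [0,0,7.1,0,0,0,0.085],
    [0,0,7.1,0,0,0,0.085],
    [0,0,7.1,0,0,0,0.085],
    [0,0,7.1,0,0,0,0.085],
    [0,0,2,0,0,0,0.085],
    [0,0,0,0,0,0,0.085],
    [0,0,0,0,0,0,0.085]
  ]
}}

```text
t: 4.1
position: [0.4751, -0.2516, 0.231]
tcp_rot: [[0.954, 0.3, -0.001], [0.3, -0.954, 0.0], [-0.001, -0.0, -1.0]]
contact_force: [0.1, 0.8, 0.3]
finger_gap: 0.0849
gripper_force: 0.0
```

```bash
python3 - <<'E'
from h import *
s=robot.sense(); print(s['t'],s['position'],np.round(s['tcp_rot'],3),s['joint_pos'],s['contact_force'])
snap('wrist','w1')
E
```

```text
4.1 [ 0.47514787 -0.25164052  0.23099183] [[ 0.954  0.3   -0.001]
 [ 0.3   -0.954  0.   ]
 [-0.001 -0.    -1.   ]] [ -4.88207284  33.8559936   46.8922124  105.75896109 -30.27335271
  53.73519331 -16.75065883] [0.07007091 0.79372379 0.28920121]
```

View pics/w1.png

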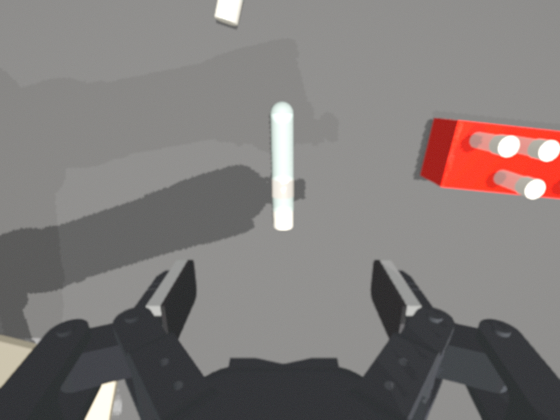

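The wrist view shows the tube vertical in the picture, from (282,102), the round end, to (284,230), the cap end, roughly centred between the fingers.

```bash
python3 - <<'E'
from h import *
s=robot.sense(); R=np.array(s['tcp_rot']);p=np.array(s['position'])
a=onz('w1',282,102,.0125);b=onz('w1',284,230,.0125);print(a,b,np.linalg.norm(a-b))
for u,v in [(271,120),(293,120),(271,170),(294,170),(274,222),(294,222),(400,130)]: print(R.T@(onz('w1',u,v,.0125)-p))
print('mid',R.T@((a+b)/2-p),np.degrees(np.arctan2(*(R.T@(a-b))[[1,0]])), dep('w1',470,180))
E
```

```text
[ 0.54993665 -0.22692996  0.0125    ] [ 0.40250369 -0.27577855  0.0125    ] 0.15531472221343995
[ 0.05943006 -0.01357344  0.2185136 ]
[0.05942452 0.01141323 0.21850231]
[ 0.00152728 -0.01430387  0.21853951]
[0.00152726 0.01316556 0.21852709]
[-0.06539986 -0.01136783  0.21856774]
[-0.06539383  0.01388558  0.21855633]
[0.04838943 0.13434971 0.21845163]
mid [1.26825331e-03 1.07378135e-04 2.18533107e-01] -0.8544485242364473 [ 0.53506859 -0.44319242  0.0532969 ]
```

Emit:
{"op": "carry_out", "data": {
  "moves": [
    [0,0,0.5,0.002,0,0.03,0.06],
    [0,0,0,0,0,0.03,0.06],
    [0,0,0,0,0,0.03,0.06],
    [0,0,0,0,0,0.03,0.06],
    [0,0,0,0,0,0.03,0.06],
    [0,0,0,0,0,0.03,0.06],
    [0,0,0,0,0,0.02,0.06],
    [0,0,0,0,0,0.012,0.06],
    [0,0,0,0,0,0.008,0.06],
    [0,0,0,0,0,0.006,0.06],
    [0,0,0,0,0,0,0.06],
    [0,0,0,0,0,0,0.06]
  ],
  "squeeze": 25
}}

```text
t: 5.15
position: [0.4776, -0.2517, 0.006]
tcp_rot: [[0.957, 0.291, 0.001], [0.291, -0.957, -0.0], [0.001, 0.001, -1.0]]
contact_force: [0.1, -0.4, 0.1]
finger_gap: 0.0597
gripper_force: 0.0
```

Emit:
{"op": "carry_out", "data": {
  "moves": [
    [0,0,0,0,0,0.002,0.05],
    [0,0,0,0,0,0,0.04],
    [0,0,0,0,0,0,0.035],
    [0,0,0,0,0,0,0.03],
    [0,0,0,0,0,0,0.022],
    [0,0,0,0,0,0,0.015],
    [0,0,0,0,0,0,0.015],
    [0,0,0,0,0,0,0.015],
    [0,0,0,0,0,0,0.015]
  ],
  "squeeze": 25
}}

```text
t: 5.9
position: [0.4774, -0.2513, 0.0037]
tcp_rot: [[0.957, 0.291, 0.001], [0.291, -0.957, 0.0], [0.001, 0.0, -1.0]]
contact_force: [-0.3, 1.5, 6.4]
finger_gap: 0.0241
gripper_force: 24.4
```

Gripped at 24.1 mm. I'll lift it and look.

Emit:
{"op": "carry_out", "data": {
  "moves": [
    [0,0,0,0,0,-0.005,0.015],
    [0,0,0,0,0,-0.01,0.015],
    [0,0,0,0,0,-0.02,0.015],
    [0,0,0,0,0,-0.03,0.015],
    [0,0,0,0,0,-0.03,0.015],
    [0,0,0,0,0,-0.03,0.015],
    [0,0,0,0,0,-0.02,0.015],
    [0,0,0,0,0,0,0.015],
    [0,0,0,0,0,0,0.015]
  ],
  "squeeze": 25
}}

```text
t: 6.65
position: [0.4777, -0.2514, 0.1496]
tcp_rot: [[0.957, 0.291, 0.002], [0.291, -0.957, -0.001], [0.002, 0.001, -1.0]]
contact_force: [0.1, -0.7, -1.2]
finger_gap: 0.024
gripper_force: 24.6
```

```bash
python3 - <<'E'
from h import *
s=robot.sense(); print(s['t'],s['position'],np.round(s['tcp_rot'],4).tolist(),s['joint_pos'],s['contact_force'],s['finger_gap'])
snap('wrist','w2'); snap('side','side2')
a=cv2.imread('pics/w2.png')[120:420,130:430]; b=cv2.imread('pics/side2.png')[60:260,350:550]
cv2.imwrite('pics/c2.png',np.hstack([cv2.resize(a,(400,400)),cv2.resize(b,(400,400))]))
E
```

```text
6.65 [ 0.47766751 -0.2514378   0.14960024] [[0.9568, 0.2907, 0.0023], [0.2907, -0.9568, -0.0009], [0.0019, 0.0015, -1.0]] [ -1.17153793  39.74027191  41.36021617 110.17788338 -37.3457326
  44.19970089 -11.55508735] [ 0.07265525 -0.72594894 -1.20822176] 0.023987046257282547
```

View pics/c2.png

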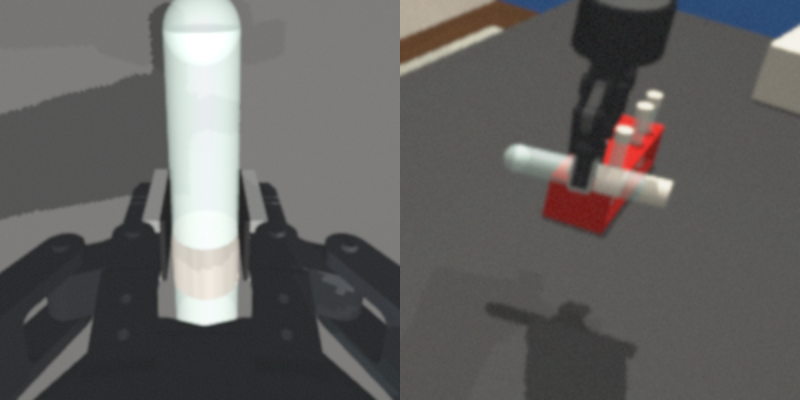

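The tube is held across its middle. In the side view its ends are at about (401,138) and (487,156). I'll check that it is level.

```bash
python3 - <<'E'
from h import *
s=robot.sense(); R=np.array(s['tcp_rot']);p=np.array(s['position'])
for f,u,v in [('side2',401.5,138.5),('side2',486,156.5)]:
    r,o,_=ray(f,u,v); t=((p-o)@R[:,1])/(r@R[:,1]); print(R.T@(o+t*r-p))
# depth along tube top, wrist
d=np.load('pics/w2.npz')['d']
for v in range(105,330,15):
    q=dep('w2',282,v); print(v,np.round(R.T@(q-p),4))
E
```

```text
[ 7.71836228e-02 -1.56873566e-16 -5.61087627e-03]
[-7.57519821e-02 -1.79291635e-17 -1.16640569e-02]
105 [0.078  0.0009 0.148 ]
120 [ 0.0745  0.0011 -0.0179]
135 [ 0.0691  0.0011 -0.022 ]
150 [ 0.0632  0.0011 -0.0219]
165 [ 0.0574  0.0011 -0.023 ]
180 [ 0.0508  0.0011 -0.0213]
195 [ 0.0446  0.0011 -0.0222]
210 [ 0.0381  0.0011 -0.0223]
225 [ 0.0312  0.0011 -0.0223]
240 [ 0.024   0.0011 -0.0218]
255 [ 0.0171  0.0011 -0.0226]
270 [ 0.0096  0.001  -0.0226]
285 [ 0.0018  0.001  -0.0227]
300 [-0.0064  0.001  -0.0224]
315 [-0.0149  0.001  -0.0224]
```

Level to within 1° and centred. Carrying it to the cradle.

Emit:
{"op": "carry_out", "data": {
  "moves": [
    [0,0,0,0.007,-0.014,0,0.015],
    [0,0,0,0.014,-0.0279,0,0.015],
    [0,0,0,0.014,-0.0279,0,0.015],
    [0,0,0,0.014,-0.0279,0,0.015],
    [0,0,0,0.014,-0.0279,0,0.015],
    [0,0,0,0.014,-0.0279,0,0.015],
    [0,0,0,0.014,-0.0279,0,0.015],
    [0,0,0,0.014,-0.0279,0,0.015],
    [0,0,0,0.014,-0.0279,0,0.015],
    [0,0,0,0.014,-0.0279,0,0.015],
    [0,0,0,0.014,-0.0279,0,0.015],
    [0,0,0,0.014,-0.0279,0,0.015],
    [0,0,0,0.014,-0.0279,0,0.015],
    [0,0,0,0.014,-0.0279,0,0.015],
    [0,0,0,0.014,-0.0279,0,0.015],
    [0,0,0,0.014,-0.0279,0,0.015],
    [0,0,0,0.014,-0.0279,0,0.015],
    [0,0,0,0.007,-0.014,0,0.015]
  ]
}}

```text
t: 8.25
position: [0.5658, 0.2767, 0.1459]
tcp_rot: [[0.955, 0.295, -0.003], [0.295, -0.955, 0.001], [-0.003, -0.002, -1.0]]
contact_force: [-1.9, 1.4, -1.3]
finger_gap: 0.0245
gripper_force: 24.6
```

Emit:
{"op": "carry_out", "data": {
  "moves": [
    [0,0,-3,0,0,0,0.015],
    [0,0,-3,0,0,0,0.015],
    [0,0,-3,0,0,0,0.015],
    [0,0,0,0,0,0,0.015],
    [0,0,0,0,0,0,0.015]
  ]
}}

```text
t: 8.67
position: [0.5663, 0.2714, 0.147]
tcp_rot: [[0.9, 0.435, -0.002], [0.435, -0.9, -0.001], [-0.002, -0.0, -1.0]]
contact_force: [-0.2, -0.6, 0.4]
finger_gap: 0.024
gripper_force: 24.6
```

```bash
python3 - <<'E'
from h import *
s=robot.sense(); print(s['t'],s['position'],np.round(s['tcp_rot'],4).tolist(),s['contact_force'],s['finger_gap'])
snap('wrist','w3')
R=np.array(s['tcp_rot']);p=np.array(s['position'])
print('cradle in tool',R.T@(np.array([.5667,.2709,.045])-p),'yaw',np.degrees(np.arctan2(R[1,0],R[0,0])))
E
```

```text
8.6667 [0.56631506 0.27135465 0.14697513] [[0.9005, 0.4349, -0.0022], [0.4349, -0.9005, -0.0008], [-0.0024, -0.0002, -1.0]] [-0.17480741 -0.56905409  0.42516169] 0.024006446313056505
cradle in tool [0.00039256 0.00059958 0.10197435] yaw 25.778794330046765
```

View pics/w3.png

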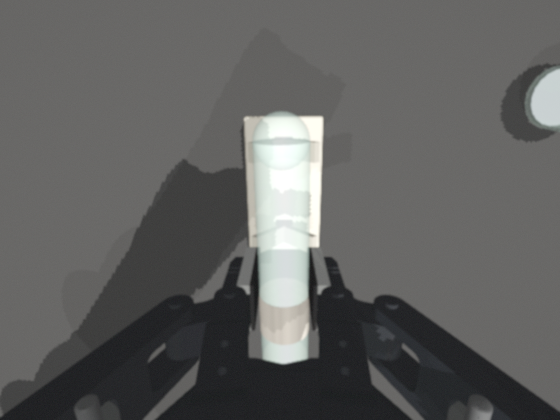

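The view shows the cradle plate with its far corners at (244,117) and (323,117) and its near corners at (248,246) and (320,246). The tube lies over it, centred laterally at u≈282.

```bash
python3 - <<'E'
from h import *
s=robot.sense(); R=np.array(s['tcp_rot']);p=np.array(s['position'])
q=np.array([R.T@(onz('w3',u,v,.01)-p) for u,v in [(244,117),(323,117),(248,246),(320,246)]]);print(np.round(q,4),q.mean(0))
r=R.T@(onz('w3',282,111,.155)-p);print('round tip',r)
for v in (150,200,250,300): print(v,np.round(R.T@(dep('w3',283,v)-p),4))
E
```

```text
[[ 0.0667 -0.0339  0.1371]
 [ 0.0667  0.0354  0.1371]
 [-0.0585 -0.0349  0.1373]
 [-0.0585  0.0374  0.1373]] [0.00410717 0.00098936 0.13722421]
round tip [ 0.07671894  0.00011642 -0.007915  ]
150 [ 0.0623  0.0005 -0.0198]
200 [ 0.0415  0.0005 -0.0199]
250 [ 0.0186  0.0005 -0.0204]
300 [-0.0075  0.0005 -0.0202]
```

Emit:
{"op": "carry_out", "data": {
  "moves": [
    [0,0,0.2,0.0005,0.0006,0.01,0.015],
    [0,0,0,0,0,0.02,0.015],
    [0,0,0,0,0,0.02,0.015],
    [0,0,0,0,0,0.02,0.015],
    [0,0,0,0,0,0.015,0.015],
    [0,0,0,0,0,0.01,0.015],
    [0,0,0,0,0,0.005,0.015],
    [0,0,0,0,0,0.003,0.015],
    [0,0,0,0,0,0,0.015],
    [0,0,0,0,0,0,0.015]
  ]
}}

```text
t: 9.55
position: [0.5684, 0.2715, 0.046]
tcp_rot: [[0.901, 0.433, 0.001], [0.433, -0.901, 0.0], [0.001, 0.0, -1.0]]
contact_force: [0.3, 0.5, -0.3]
finger_gap: 0.0238
gripper_force: 24.6
```

Emit:
{"op": "carry_out", "data": {
  "moves": [
    [0,0,0,-0.0015,0,0.002,0.015],
    [0,0,0,0,0,0.002,0.015],
    [0,0,0,0,0,0.0015,0.015],
    [0,0,0,0,0,0.001,0.015],
    [0,0,0,0,0,0,0.015],
    [0,0,0,0,0,0,0.015]
  ]
}}

```text
t: 10.05
position: [0.5664, 0.2708, 0.0388]
tcp_rot: [[0.901, 0.434, -0.0], [0.434, -0.901, 0.0], [-0.0, -0.0, -1.0]]
contact_force: [-0.2, -0.4, -0.9]
finger_gap: 0.024
gripper_force: 24.6
```

Emit:
{"op": "carry_out", "data": {
  "moves": [
    [0,0,0,0,0,0.0008,0.015],
    [0,0,0,0,0,0.0008,0.015],
    [0,0,0,0,0,0,0.015],
    [0,0,0,0,0,0,0.015]
  ]
}}

```text
t: 10.38
position: [0.5664, 0.2708, 0.0371]
tcp_rot: [[0.901, 0.433, -0.0], [0.433, -0.901, -0.0], [-0.0, -0.0, -1.0]]
contact_force: [-1.0, 0.3, -1.5]
finger_gap: 0.0241
gripper_force: 24.6
```

Emit:
{"op": "carry_out", "data": {
  "moves": [
    [0,0,0,0,0,0.0008,0.015],
    [0,0,0,0,0,0.0006,0.015],
    [0,0,0,0,0,0,0.015],
    [0,0,0,0,0,0,0.015]
  ]
}}

```text
t: 10.72
position: [0.5665, 0.2709, 0.0364]
tcp_rot: [[0.901, 0.433, 0.0], [0.433, -0.901, 0.001], [0.0, -0.0, -1.0]]
contact_force: [-1.4, 0.1, 5.6]
finger_gap: 0.0242
gripper_force: 25.0
```

The cradle takes the load at the expected height. Releasing slowly.

Emit:
{"op": "carry_out", "data": {
  "moves": [
    [0,0,0,0,0,0,0.024],
    [0,0,0,0,0,0,0.026],
    [0,0,0,0,0,0,0.028],
    [0,0,0,0,0,0,0.031],
    [0,0,0,0,0,0,0.036],
    [0,0,0,0,0,0,0.044],
    [0,0,0,0,0,0,0.05],
    [0,0,0,0,0,0,0.05],
    [0,0,0,0,0,0,0.05]
  ],
  "squeeze": 20
}}

```text
t: 11.47
position: [0.5664, 0.2708, 0.0358]
tcp_rot: [[0.901, 0.433, -0.0], [0.433, -0.901, -0.0], [-0.0, 0.0, -1.0]]
contact_force: [-0.3, 1.0, -0.1]
finger_gap: 0.05
gripper_force: 0.0
```

```bash
python3 - <<'E'
from h import *
s=robot.sense(); R=np.array(s['tcp_rot']);p=np.array(s['position'])
snap('wrist','w4')
for v in range(120,340,20): print(v,np.round(R.T@(dep('w4',283,v)-p),4))
E
```

```text
120 [ 0.0737  0.0006 -0.0162]
140 [ 0.0664  0.0006 -0.0206]
160 [ 0.0587  0.0006 -0.0212]
180 [ 0.0506  0.0006 -0.0214]
200 [ 0.042   0.0006 -0.0212]
220 [ 0.033   0.0005 -0.0208]
240 [ 0.0237  0.0005 -0.0209]
260 [ 0.0142  0.0005 -0.0213]
280 [ 0.0048  0.0005 -0.0226]
300 [-0.0064  0.0005 -0.0216]
320 [-0.0176  0.0005 -0.0216]
```

View pics/w4.png

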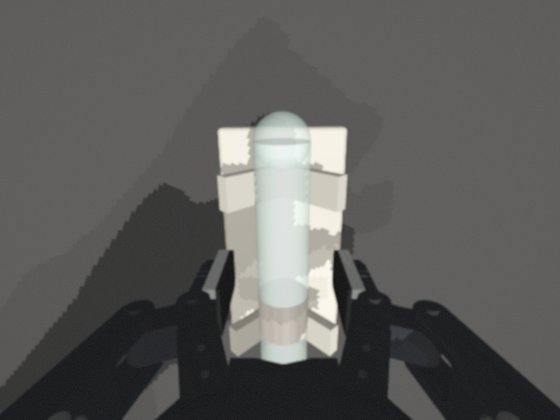

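The tube rests in both V notches (forks at rows ~190 and ~335) and is level, with its axis at about 45 mm. The fingers are clear on both sides. Retreating straight up.

Emit:
{"op": "carry_out", "data": {
  "moves": [
    [0,0,0,0,0,-0.005,0.05],
    [0,0,0,0,0,-0.01,0.05],
    [0,0,0,0,0,-0.02,0.05],
    [0,0,0,0,0,-0.03,0.05],
    [0,0,0,0,0,-0.03,0.05],
    [0,0,0,0,0,-0.03,0.05],
    [0,0,0,0,0,-0.03,0.05],
    [0,0,0,0,0,-0.02,0.05],
    [0,0,0,0,0,0,0.05],
    [0,0,0,0,0,0,0.05]
  ]
}}

```text
t: 12.35
position: [0.5671, 0.2709, 0.2129]
tcp_rot: [[0.901, 0.433, 0.003], [0.433, -0.901, 0.002], [0.003, -0.0, -1.0]]
contact_force: [-0.7, 0.5, -0.3]
finger_gap: 0.0499
gripper_force: 0.0
```

```bash
python3 - <<'E'
from h import *
s=robot.sense(); print(s['t'],s['position'],s['contact_force'])
snap('wrist','w5'); snap('side','side5')
a=cv2.imread('pics/w5.png')[60:340,140:420]; b=cv2.imread('pics/side5.png')[220:380,110:270]
cv2.imwrite('pics/c5.png',np.hstack([cv2.resize(a,(400,400)),cv2.resize(b,(400,400))]))
E
```

```text
12.35 [0.56711467 0.27091518 0.21287263] [-0.68810277  0.53047349 -0.34700055]
```

View pics/c5.png

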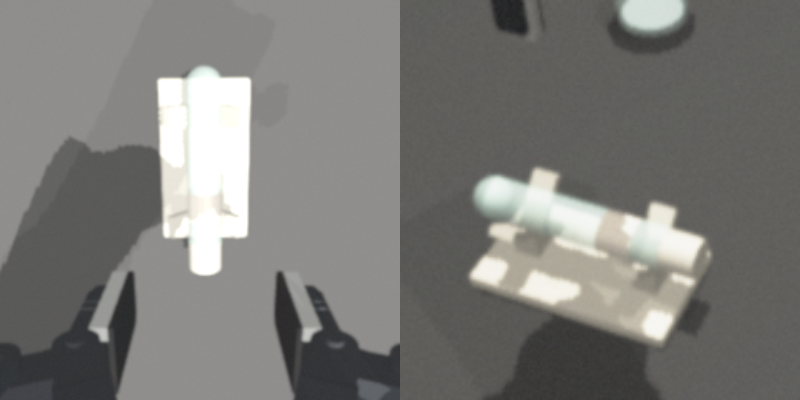

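The tube sits in both forks. I'll check its centring from the tips at crop rows 66 and 274 against the plate edges at rows 78 and 237.

```bash
python3 - <<'E'
from h import *
s=robot.sense(); R=np.array(s['tcp_rot']);p=np.array(s['position'])
for n,u,v,h in [('tip',204,66,.045),('cap',205,272,.05),('pl far',204,78,.01),('pl near',204,237,.01)]:
    print(n,R.T@(onz('w5',140+.7*u,60+.7*v,h)-p))
r=np.array([.901,.433]);c=np.array([.567,.271])
for u,v in [(474,192),(702,255)]:
    o=onz('side5',110+(u-400)*.4,220+v*.4,.045); print('side',(o[:2]-c)@r,(o[:2]-c)@[-.433,.901])
E
```

```text
tip [0.07747046 0.00077072 0.16528071]
cap [-0.07428828  0.00141324  0.16046062]
pl far [0.06824875 0.0007015  0.20029175]
pl near [-0.06180648  0.00058401  0.20044637]
side 0.0760919591479407 0.0032586739675030574
side -0.07435333028827014 -0.002453727541250321
```

Centred within about 2 mm, so I'm handing it in.

```bash
python3 -c "
from workcell import robot
print(robot.finish_job())"
```

```text
the job is handed in; nothing more can be done
None
```

The long tube lies level across both cradle forks, centred to within about 2 mm, released with the gripper clear above it, and the job was handed in at about 12.5 s of the 38 s allowed; the short tube and beaker were not touched.

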